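Close the saucer mould evenly

ROBOT

A 6-joint arm with a two-finger parallel gripper is mounted at the origin on the work surface. World frame = base frame: x ahead of the robot, y to its left, z up, the work surface at z = 0. Lengths are in m, angles in degrees, forces in N, time in s.
With the tool pointing down it reaches from about 0.3 to 0.75 m from the base axis. Payload 8.5 kg.
Tool frame: the origin (TCP) lies midway between the tips of the shut fingers; the grasp point (between the pads) lies 19 mm behind it (env.tcp_to_grasp is the z of the grasp point in the tool frame, in m); z points along the fingers, y is the line along which they close (so a half turn about z gives the same grasp; the last joint's range is limited). The gripper opens to 85 mm and grips with 20 to 120 N. Pads are 22 mm wide; open, the fingers measure 114 mm over their backs; the gripper's body (76 mm by 85 mm) begins 54 mm behind the grasp point. The pads swing forward as they close: fully open they stand 13 mm farther back than shut.
Start: joints at [-85.732, 21.807, 74.336, -0, 83.858, -12.336], TCP at [0.157, -0.527, 0.231] pointing down, gripper open.
Joint ranges: [-178.18, 178.18], [-50.72, 133.34], [12.68, 142.11], [-81.47, 261.47], [9.98, 163.14], [-165.26, 165.26]. Speed limits (degrees/s): [136.94, 136.94, 180, 180, 180, 180].

INTERFACE

Orientations are given as a 3x3 rotation matrix whose columns are the frame's x, y, z axes.
In Python, from rig import env, imaging, job, models gives the robot as it stands. The module is installed in compiled form; this text tells all that it offers.
- The arm moves only by the tool jog_arm, never from a script. Its argument "plan" is text: rows parted by semicolons, each of 7 numbers parted by spaces: the turn, a rotation vector about the tool's x, y, z in degrees, then the shift along the tool's x, y, z in cm, then the closure in counts, from 0 (fully open) to 255 (shut). In form: rx ry rz x y z claw; .... A call has 1 to 10 rows; each row shifts and turns the commanded pose from where the row before left it, along the tool's axes as they then stand; what a row does not reach is not made up. A row lasts 1/12 s, in which the tool goes at most 41.7 mm and 7.16 degrees, less where a joint would pass 70% of its speed; a pose out of reach is approached as far as the arm can. A call with a gripper value outside its range is refused whole. The fingers move at their own pace and stop on an object; "grip_force" is the grip in N (left out, the last holds). Time passes only in rows, so rows that do not move let the fingers close. It gives the time, the measured TCP pose, the force, the opening and the grip force at its end, in the units of the state.
- env.observe(): the state, without advancing time (a new reading comes with each control period).
- imaging.get_image(name): name is "side" or "top"; returns a dict with "pixels" (400x640x3 uint8, red, green, blue), "depth" (400x640 float32, m along the optical axis (not along the pixel's ray), 0 where there is no reading), "fov_y" (degrees; the focal length in pixels is half the picture's height over the tangent of half this angle, whatever the lens; pixels are square), "cx", "cy" (the principal point, pixels), "distortion" ([k1, k2, p1, p2, k3] as OpenCV has them; the pictures are not rectified), "world_from_camera" (4x4, takes a point from camera to world coordinates). Camera axes: x right, y down, z forward; pixel columns grow to the right and rows downward; lengths in m; the calibration is good to about 2 mm. A picture is of the moment at which its call begins.
- job.close_job(): hands the job in; it is judged then, once.
Trained networks look in the newest picture that a camera, given by its name, has taken for a name from the list of things; names that differ only in an ending like _2 or _b are one class to them, and where a whole thing is asked for, a point or a joint stands for the part that bears it (a point fixed in the world has none). Each returns a list of dicts, best first, with "confidence" (0 to 1); they miss things now and then, are a little off and sometimes report something else, mostly with a low value. They report only what shows in the picture. A call takes as long as a camera call. They do not tell look-alikes from the thing itself.
- models.outline_of(camera, query): "region" (400x640 bool, what is visible of it) and "bbox" ([centre column, centre row, width, height] in pixels, round what is visible of it).
- models.tip_of(camera, query): "at" ([column, row] in pixels: a listed point, or the origin of a listed thing).
The state is a dict: "time_s": time; "q": joint angles; "qvel": joint speeds; "joint_efforts": joint torques, N m; "position": TCP position; "tool_rot": TCP orientation; "ft_force": force on the tool from outside, world axes, zero at the start; "wrist_torque": the same for the moment, N m; "grip_width": finger opening in m; "gripper_force": force on a finger pad.
Only numpy, scipy, OpenCV 4.12 (cv2) and the standard library are available. Lean on these libraries where they do the work, as an engineer would, in place of code of your own. Each camera call takes 0.05 s, during which the arm holds its last target. There are 200 camera calls.

TASK

Close the saucer mould by pushing down its four red clamps crosswise in two rounds: first bring all four to about halfway, then push all four fully home, in each round going from the first clamp to the one diagonally opposite before the other two. Never push a clamp most of its travel in one go, as the plaster top must not tip noticeably and must end up seated flat. Leave the teacup and the mug of brushes where they stand.

Things in the scene. Friction and masses are not known exactly. Their poses are not given: they have to be found in the camera images.
- clamp_a_top (a point): push-lock clamp: red flat-topped knob, 40 mm across, 20 mm tall, on a corner of the mould frame. Point: centre of its top face; z up, x and y along the frame's sides. Top 180 to 182 mm above the table when up, 168 halfway, 155 fully home (hard stop). Push straight down, 8 to 16 N; it stays where left. Clamp c is diagonally opposite, b and d are its neighbours.
- clamp_b_top (a point): push-lock clamp: red flat-topped knob, 40 mm across, 20 mm tall, on a corner of the mould frame. Point: centre of its top face; z up, x and y along the frame's sides. Top 180 to 182 mm above the table when up, 168 halfway, 155 fully home (hard stop). Push straight down, 8 to 16 N; it stays where left. Clamp d is diagonally opposite, a and c are its neighbours.
- clamp_c_top (a point): push-lock clamp: red flat-topped knob, 40 mm across, 20 mm tall, on a corner of the mould frame. Point: centre of its top face; z up, x and y along the frame's sides. Top 180 to 182 mm above the table when up, 168 halfway, 155 fully home (hard stop). Push straight down, 8 to 16 N; it stays where left. Clamp a is diagonally opposite, b and d are its neighbours.
- clamp_d_top (a point): push-lock clamp: red flat-topped knob, 40 mm across, 20 mm tall, on a corner of the mould frame. Point: centre of its top face; z up, x and y along the frame's sides. Top 180 to 182 mm above the table when up, 168 halfway, 155 fully home (hard stop). Push straight down, 8 to 16 N; it stays where left. Clamp b is diagonally opposite, a and c are its neighbours.
- mould_top: loose upper mould half: cream plaster slab 156 x 156 x 24 mm, dark pouring hole in the middle. Origin: centre of its underside, z up; 82 mm above the table at the start, 58 mm when seated. Springs hold it up; the clamps, on a 130 mm square, stand 1 to 3 mm above it and press it down. One clamp halfway tips it 3 to 4 degrees, all the way 8; the opposite one levels it.
- teacup: bystander: cream teacup with red dots on a white, red-rimmed saucer, one piece, saucer 150 mm across, 72 mm tall in all. Origin at the centre of its underside.
- brush_mug: bystander: white mug 82 mm across and 100 mm tall, full of red paint brushes that reach about 205 mm above the table. Origin at the centre of its underside.
There are look-alikes about, which are no part of the job. Of the things like the mould_top, leave any that is turquoise; of the rest the smaller one is meant.

How it is judged (in metres and radians):
On the way:
1. first round: all four clamps are about halfway down (7 to 19 mm pushed) at the same time (height (world z) of clamp_a_top between 0.163 and 0.175 m and height (world z) of clamp_b_top between 0.163 and 0.175 m and height (world z) of clamp_c_top between 0.163 and 0.175 m and height (world z) of clamp_d_top between 0.163 and 0.175 m), for 0.2 s.
At the end, for the whole second after the job is handed in: All four clamps are fully home (within 4 mm of their stops) and the plaster top is at rest, seated on the lower half (within 4 mm) and level within 2 degrees (height (world z) of each of clamp_a_top, clamp_b_top, clamp_c_top, clamp_d_top below 0.159 m and height (world z) of mould_top below 0.062 m and angle between mould_top's own z axis and vertical below 0.035 rad and linear speed of mould_top below 0.01 m/s); the robot touches nothing.
It fails at once if the plaster top tipped more than 6 degrees (angle between mould_top's own z axis and vertical above 0.105 rad).
It fails at once if first round: two neighbouring clamps pushed (9 mm or more) while both others are still up (5 mm or less) ((height (world z) of each of clamp_a_top, clamp_b_top below 0.173 m and height (world z) of each of clamp_c_top, clamp_d_top above 0.177 m) or (height (world z) of each of clamp_b_top, clamp_c_top below 0.173 m and height (world z) of each of clamp_d_top, clamp_a_top above 0.177 m) or (height (world z) of each of clamp_c_top, clamp_d_top below 0.173 m and height (world z) of each of clamp_a_top, clamp_b_top above 0.177 m) or (height (world z) of each of clamp_d_top, clamp_a_top below 0.173 m and height (world z) of each of clamp_b_top, clamp_c_top above 0.177 m)).
It fails at once if second round: two neighbouring clamps home (within 4 mm) while both others are not (7.5 mm or more left) ((height (world z) of each of clamp_a_top, clamp_b_top below 0.159 m and height (world z) of each of clamp_c_top, clamp_d_top above 0.1625 m) or (height (world z) of each of clamp_b_top, clamp_c_top below 0.159 m and height (world z) of each of clamp_d_top, clamp_a_top above 0.1625 m) or (height (world z) of each of clamp_c_top, clamp_d_top below 0.159 m and height (world z) of each of clamp_a_top, clamp_b_top above 0.1625 m) or (height (world z) of each of clamp_d_top, clamp_a_top below 0.159 m and height (world z) of each of clamp_b_top, clamp_c_top above 0.1625 m)).
It fails at once if the teacup or the mug of brushes shifted by more than 30 mm or tipped more than 20 degrees (distance of any of teacup, brush_mug from where it was at the start of the episode above 0.03 m or angle between any of teacup, brush_mug's own z axis and vertical above 0.35 rad).
It also fails if it takes over 61 s, if anything falls off the work surface, if the arm or the gripper's body presses on something with over 40 N, if the wrist force passes 120 N, or if a joint passes its speed limit or range.

## Working session

There is one attempt and no reset: what is moved stays moved. The work goes in short steps, Python scripts to look and compute and a tool call to move; the robot and the scene stay as the last step left them, time stands still between calls to the robot, and variables do not carry over. Pictures are saved under pics/ and viewed, at most 10 in all, crops included, and the job is handed in when it is done.

Besides the shell and the picture viewer there is one more tool, called after "Call:" as name(argument=value, ...) on one line, values as JSON. jog_arm: Moves the arm, as the interface text tells. Its arguments: {"type":"object","properties":{"plan":{"type":"string"},"grip_force":{"type":"number"}},"required":["plan"]}

```bash
mkdir -p pics
cat > h.py <<'E'
import numpy as np, cv2
from rig import env, imaging, job, models
def K(im):
    f=200/np.tan(np.radians(im['fov_y'])/2); return np.array([[f,0,im['cx']],[0,f,im['cy']],[0,0,1.]])
def world(im,uv,d=None,z=None):
    n=cv2.undistortPoints(np.array([[uv]],float),K(im),np.array(im['distortion'],float))[0,0]
    T=np.array(im['world_from_camera']); r=T[:3,:3]@np.array([n[0],n[1],1]); o=T[:3,3]
    if z is not None: d=(z-o[2])/r[2]
    elif d is None:
        u,v=map(int,np.round(uv)); p=im['depth'][max(v-2,0):v+3,max(u-2,0):u+3]; d=np.median(p[p>0])
    return o+r*d
E
python3 - <<'E'
from h import *
for c in ['top','side']:
    im=imaging.get_image(c); cv2.imwrite(f'pics/{c}0.png',im['pixels'][:,:,::-1])
    for q in ['clamp_a_top','mould_top','teacup','brush_mug']:
        for r in models.tip_of(c,q): print(c,q,np.round(r['at']),round(r['confidence'],2),world(im,r['at']).round(3))
s=env.observe(); print(s['tool_rot'],s['position'],s['time_s'])
E
```

```text
top clamp_a_top [265. 124.] 0.76 [0.631 0.155 0.183]
top mould_top [304. 153.] 0.67 [0.576 0.061 0.107]
top mould_top [421. 132.] 0.63 [ 0.663 -0.262  0.035]
top teacup [208. 229.] 0.57 [0.378 0.325 0.019]
top brush_mug [205. 121.] 0.93 [0.673 0.337 0.073]
side clamp_a_top [244. 212.] 0.78 [0.624 0.146 0.18 ]
side mould_top [415. 198.] 0.81 [0.206 0.024 0.202]
side mould_top [276. 186.] 0.76 [ 0.664 -0.23   0.033]
side teacup [322. 336.] 0.77 [0.371 0.389 0.065]
side brush_mug [194. 322.] 0.93 [0.671 0.381 0.027]
[[ 9.58299298e-01  2.85766432e-01  3.76437530e-05]
 [ 2.85766429e-01 -9.58299297e-01  7.24526792e-05]
 [ 5.67785257e-05 -5.86740308e-05 -9.99999997e-01]] [ 0.15718726 -0.52702054  0.23131059] 0.5
```

View pics/top0.png

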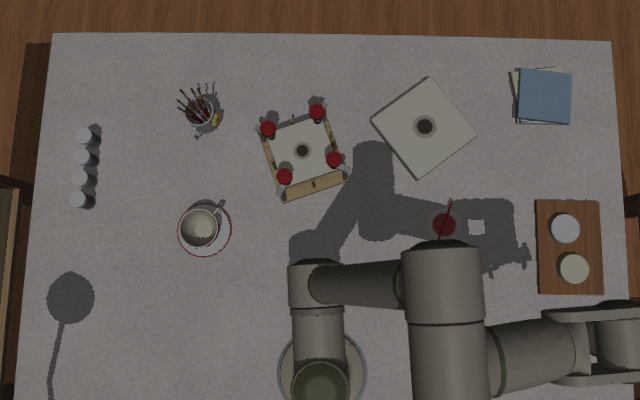

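View pics/side0.png

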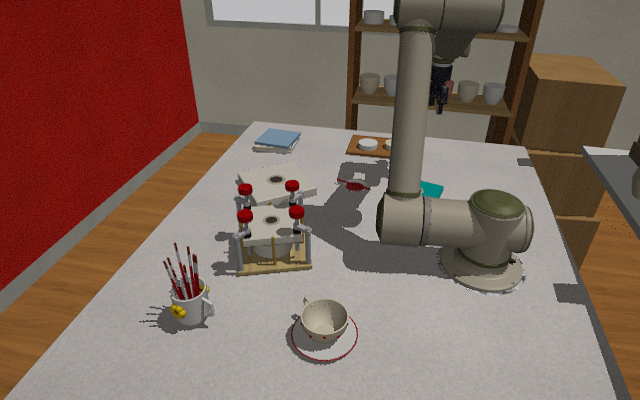

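The meant mould is the small slab with four red knobs: top (303,152), knobs near (268,129), (317,112), (334,159), (285,177). The slab at (424,127) is larger and has no clamps, so it's a look-alike. A turquoise one is partly hidden, at side (430,188). I'll confirm this in a crop and measure the knobs.

```bash
cat >> h.py <<'E'
def knobs(c='top'):
    im=imaging.get_image(c); p=im['pixels'].astype(int); d=im['depth']
    m=(p[...,0]>70)&(p[...,0]>2.2*p[...,1])&(p[...,0]>2.2*p[...,2])&(d>0)
    v,u=np.nonzero(m)
    n=cv2.undistortPoints(np.stack([u,v],1)[:,None].astype(float),K(im),np.array(im['distortion'],float))[:,0]
    T=np.array(im['world_from_camera']); dd=d[v,u][:,None]
    P=(np.hstack([n,np.ones((len(n),1))])*dd)@T[:3,:3].T+T[:3,3]
    return im,P,np.stack([u,v],1)
E
python3 - <<'E'
from h import *
for c in ['top','side']:
    im,P,uv=knobs(c)
    for s in [(268,129),(317,112),(334,159),(285,177)] if c=='top' else [(245,188),(292,186),(245,215),(296,212)]:
        k=np.hypot(*(uv-np.array(s)).T)<14
        Q=P[k]; zt=np.percentile(Q[:,2],85); t=Q[abs(Q[:,2]-zt)<.005]
        lo,hi=t.min(0),t.max(0)
        print(c,s,len(t),zt.round(4),t.mean(0).round(4),((lo+hi)/2)[:2].round(4),(hi-lo)[:2].round(3))
im=imaging.get_image('top'); cv2.imwrite('pics/crop.png',cv2.resize(im['pixels'][90:210,190:350,::-1],None,fx=5,fy=5,interpolation=2))
E
```

```text
top (268, 129) 152 0.1839 [0.6222 0.1488 0.1822] [0.6222 0.1493] [0.035 0.036]
top (317, 112) 143 0.1848 [0.6672 0.0267 0.183 ] [0.6681 0.0276] [0.036 0.035]
top (334, 159) 156 0.1844 [ 0.5458 -0.0188  0.1828] [ 0.5465 -0.0185] [0.035 0.037]
top (285, 177) 154 0.1834 [0.4999 0.1024 0.1815] [0.4995 0.1025] [0.036 0.035]
side (245, 188) 87 0.1808 [0.6657 0.0311 0.1797] [0.6674 0.03  ] [0.035 0.039]
side (292, 186) 88 0.1811 [ 0.5449 -0.0154  0.18  ] [ 0.5452 -0.0188] [0.036 0.044]
side (245, 215) 117 0.1802 [0.6212 0.1509 0.1792] [0.6227 0.1502] [0.038 0.039]
side (296, 212) 111 0.1796 [0.4995 0.106  0.1786] [0.5002 0.1058] [0.036 0.039]
```

View pics/crop.png

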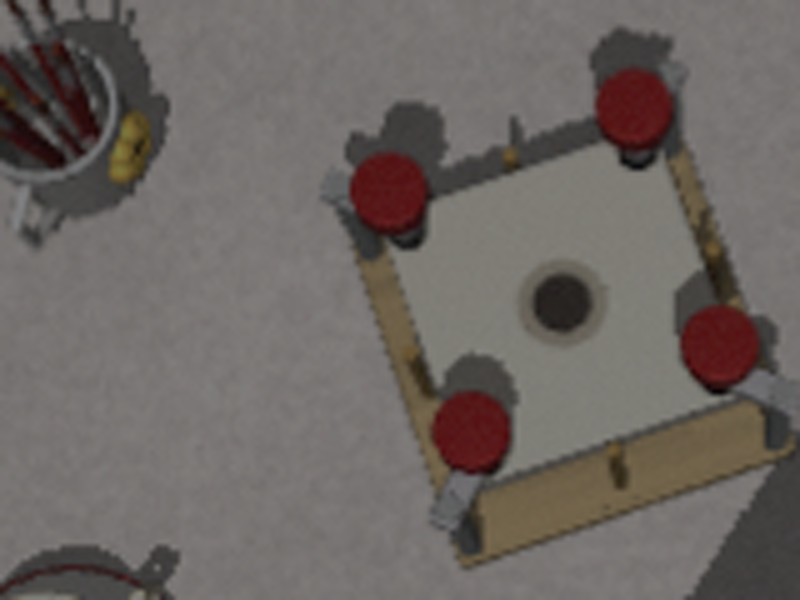

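The crop confirms it: cream slab with a pouring hole, and four red knobs at crop (390,190), (634,108), (720,346), (471,432). The diagonals are P1 (.622,.150)–P3 (.545,-.019) and P2 (.667,.029)–P4 (.500,.104). I'll move to P3 with shut fingers.

Call:
jog_arm(plan="0 0 0 3.2 -2.35 0 255;0 0 0 3.2 -2.35 0 255;0 0 0 3.2 -2.35 0 255;0 0 0 3.2 -2.35 0 255;0 0 0 3.2 -2.35 0 255;0 0 0 3.2 -2.35 0 255;0 0 0 3.2 -2.35 0 255;0 0 0 3.2 -2.35 0 255;0 0 0 3.2 -2.35 0 255;0 0 0 3.2 -2.35 0 255", grip_force=40)

```text
time_s: 1.48
position: [0.3975, -0.2087, 0.2316]
tool_rot: [[0.958, 0.286, 0.001], [0.286, -0.958, -0.0], [0.0, 0.001, -1.0]]
ft_force: [0.2, -1.1, -0.5]
grip_width: 0.0001
gripper_force: 0.0
```

Call:
jog_arm(plan="0 0 0 3.2 -2.35 0 255;0 0 0 3.2 -2.35 0 255;0 0 0 3.2 -2.35 0 255;0 0 0 3.2 -2.35 0 255;0 0 0 3.2 -2.35 0 255;0 0 0 3.2 -2.35 0 255;0 0 0 0 0 0 255;0 0 0 0 0 0 255")

```text
time_s: 2.15
position: [0.5409, -0.0189, 0.2309]
tool_rot: [[0.957, 0.289, -0.001], [0.289, -0.957, 0.0], [-0.0, -0.0, -1.0]]
ft_force: [-0.7, -0.7, 0.7]
grip_width: 0.0005
gripper_force: 0.0
```

```bash
cat >> h.py <<'E'
KN={1:(.622,.150),2:(.667,.029),3:(.5455,-.0187),4:(.500,.104)}
def go(k):
    s=env.observe(); R=np.array(s['tool_rot']); p=np.array(s['position'])
    print('to',k,'tool cm',(100*R.T@(np.array([*KN[k],p[2]])-p)).round(2),'z',p[2].round(4),'F',np.round(s['ft_force'],1),'t',s['time_s'],'w',s['grip_width'])
E
python3 -c "
from h import *
go(3);print(env.observe()['tool_rot'])"
```

```text
to 3 tool cm [ 0.45  0.11 -0.  ] z 0.2309 F [-0.7 -0.7  0.7] t 2.15 w 0.00045081012867525437
[[ 9.57351249e-01  2.88926134e-01 -5.24698477e-04]
 [ 2.88926188e-01 -9.57351376e-01  2.82311520e-05]
 [-4.94164092e-04 -1.78626260e-04 -9.99999862e-01]]
```

Call:
jog_arm(plan="0 0 0 0.45 0.1 1.5 255;0 0 0 0 0 1.5 255;0 0 0 0 0 1.0 255;0 0 0 0 0 0.4 255;0 0 0 0 0 0.4 255;0 0 0 0 0 0.4 255;0 0 0 0 0 0.3 255;0 0 0 0 0 0 255;0 0 0 0 0 0 255")

```text
time_s: 2.9
position: [0.545, -0.0207, 0.1771]
tool_rot: [[0.958, 0.285, 0.001], [0.285, -0.958, -0.001], [0.001, 0.001, -1.0]]
ft_force: [-2.3, -2.0, 3.1]
grip_width: 0.0002
gripper_force: 1.8
```

Call:
jog_arm(plan="0 0 0 0 0 0.3 255;0 0 0 0 0 0.3 255;0 0 0 0 0 0.2 255;0 0 0 0 0 0 255;0 0 0 0 0 0 255")

```text
time_s: 3.32
position: [0.545, -0.0207, 0.1694]
tool_rot: [[0.958, 0.285, 0.001], [0.285, -0.958, -0.001], [0.001, 0.002, -1.0]]
ft_force: [-3.2, -2.0, 7.4]
grip_width: 0.0002
gripper_force: 3.3
```

Call:
jog_arm(plan="0 0 0 0 0 -1.5 255;0 0 0 0 0 -2.5 255;0 0 0 2.4 -2.8 0 255;0 0 0 2.4 -2.8 0 255;0 0 0 2.4 -2.8 0 255;0 0 0 2.5 -2.9 0 255;0 0 0 2.5 -2.9 0 255;0 0 0 0 0 0 255;0 0 0 0 0 0 255")

```text
time_s: 4.07
position: [0.6215, 0.1524, 0.2078]
tool_rot: [[0.958, 0.288, -0.0], [0.288, -0.958, 0.0], [-0.0, -0.0, -1.0]]
ft_force: [-0.5, -0.5, 0.3]
grip_width: 0.0001
gripper_force: 0.0
```

```bash
cat >> h.py <<'E'
def heights(c='side',save=None):
    im,P,uv=knobs(c)
    for k,(x,y) in KN.items():
        Q=P[(np.hypot(P[:,0]-x,P[:,1]-y)<.017)&(P[:,2]>.14)&(P[:,2]<.19)]
        print(c,k,len(Q),np.percentile(Q[:,2],[50,85]).round(4) if len(Q) else '')
    if save: cv2.imwrite(save,cv2.resize(im['pixels'][150:290,180:360,::-1],None,fx=4,fy=4,interpolation=2))
E
python3 -c "
from h import *
heights('side','pics/s1.png');heights('top');go(1)"
```

```text
side 1 73 [0.1792 0.1805]
side 2 38 [0.1792 0.1809]
side 3 61 [0.1677 0.169 ]
side 4 62 [0.179 0.18 ]
top 1 0 
top 2 140 [0.182  0.1844]
top 3 145 [0.1701 0.1718]
top 4 0 
to 1 tool cm [ 0.07  0.05 -0.  ] z 0.2083 F [-1.1 -0.4  0.1] t 4.1667 w -3.8555763014263005e-05
```

View pics/s1.png

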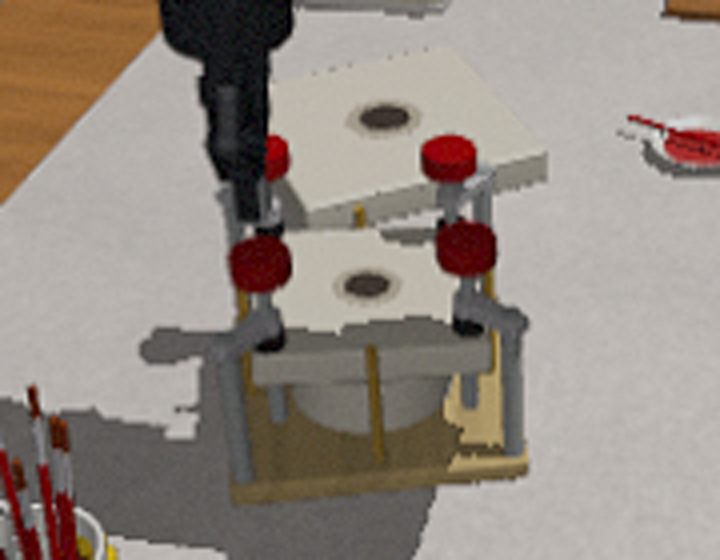

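Side crop: clamp 3 at (448,157) is down to about 169 mm, the other three are up, and the tool stands over clamp 1 at (262,262).

Call:
jog_arm(plan="0 0 0 0.05 0.05 1.0 255;0 0 0 0 0 1.0 255;0 0 0 0 0 0.4 255;0 0 0 0 0 0.4 255;0 0 0 0 0 0.4 255;0 0 0 0 0 0.3 255;0 0 0 0 0 0.3 255;0 0 0 0 0 0.2 255;0 0 0 0 0 0 255;0 0 0 0 0 0 255")

```text
time_s: 5.0
position: [0.6214, 0.1497, 0.1691]
tool_rot: [[0.958, 0.285, -0.0], [0.285, -0.958, -0.001], [-0.001, 0.001, -1.0]]
ft_force: [-4.5, -2.0, 6.5]
grip_width: 0.0007
gripper_force: 3.4
```

Call:
jog_arm(plan="0 0 0 0 0 -1.5 255;0 0 0 0 0 -2.5 255;0 0 0 0.25 3.2 0 255;0 0 0 0.25 3.2 0 255;0 0 0 0.2 3.2 0 255;0 0 0 0.2 3.2 0 255;0 0 0 0 0 0 255;0 0 0 0 0 0 255")

```text
time_s: 5.67
position: [0.6673, 0.0286, 0.2077]
tool_rot: [[0.959, 0.283, -0.001], [0.283, -0.959, 0.0], [-0.001, -0.0, -1.0]]
ft_force: [0.7, 1.0, 0.4]
grip_width: -0.0002
gripper_force: 0.0
```

```bash
python3 -c "
from h import *
heights('side');go(2)"
```

```text
side 1 92 [0.1678 0.1692]
side 2 45 [0.1796 0.1809]
side 3 66 [0.1676 0.1689]
side 4 45 [0.1785 0.1794]
to 2 tool cm [-0.03  0.1  -0.  ] z 0.2079 F [0.3 0.3 0. ] t 5.7167 w 0.0001610026816916512
```

Call:
jog_arm(plan="0 0 0 0 0 1.0 255;0 0 0 0 0 1.0 255;0 0 0 0 0 0.4 255;0 0 0 0 0 0.4 255;0 0 0 0 0 0.4 255;0 0 0 0 0 0.3 255;0 0 0 0 0 0.3 255;0 0 0 0 0 0.2 255;0 0 0 0 0 0 255;0 0 0 0 0 0 255")

```text
time_s: 6.55
position: [0.6667, 0.0312, 0.1686]
tool_rot: [[0.958, 0.287, -0.0], [0.287, -0.958, 0.0], [-0.0, -0.0, -1.0]]
ft_force: [-2.0, 2.0, 4.5]
grip_width: 0.0002
gripper_force: 2.2
```

Call:
jog_arm(plan="0 0 0 0 0 -1.5 255;0 0 0 0 0 -2.5 255;0 0 0 -2.8 -2.4 0 255;0 0 0 -2.8 -2.4 0 255;0 0 0 -2.8 -2.4 0 255;0 0 0 -2.8 -2.4 0 255;0 0 0 -2.7 -2.3 0 255;0 0 0 0 0 0 255;0 0 0 0 0 0 255")

```text
time_s: 7.3
position: [0.499, 0.1055, 0.2087]
tool_rot: [[0.958, 0.287, 0.001], [0.287, -0.958, -0.0], [0.001, 0.0, -1.0]]
ft_force: [-0.6, 0.3, 0.5]
grip_width: 0.0003
gripper_force: 0.0
```

```bash
python3 -c "
from h import *
heights('side');go(4)"
```

```text
side 1 54 [0.167  0.1683]
side 2 89 [0.1667 0.1681]
side 3 16 [0.1683 0.1693]
side 4 59 [0.1786 0.1802]
to 4 tool cm [-0.04  0.08  0.  ] z 0.2086 F [ 0.7 -0.3 -0.4] t 7.35 w -0.00012171644266696042
```

Call:
jog_arm(plan="0 0 0 0.05 0.1 1.0 255;0 0 0 0 0 1.0 255;0 0 0 0 0 0.4 255;0 0 0 0 0 0.4 255;0 0 0 0 0 0.4 255;0 0 0 0 0 0.3 255;0 0 0 0 0 0.3 255;0 0 0 0 0 0.2 255;0 0 0 0 0 0 255;0 0 0 0 0 0 255")

```text
time_s: 8.18
position: [0.5015, 0.1035, 0.1689]
tool_rot: [[0.958, 0.285, 0.002], [0.285, -0.958, -0.001], [0.001, 0.001, -1.0]]
ft_force: [0.3, -0.7, 5.1]
grip_width: 0.0
gripper_force: 2.5
```

Call:
jog_arm(plan="0 0 0 0 0 -1.5 255;0 0 0 0 0 -2.5 255;0 0 0 0 0 0 255;0 0 0 0 0 0 255")

```text
time_s: 8.52
position: [0.5014, 0.1038, 0.2091]
tool_rot: [[0.958, 0.286, 0.003], [0.286, -0.958, 0.0], [0.003, 0.001, -1.0]]
ft_force: [0.3, -0.7, -0.4]
grip_width: 0.0002
gripper_force: 0.0
```

```bash
python3 -c "
from h import *
heights('side','pics/s2.png');go(3)"
```

```text
side 1 58 [0.1675 0.1687]
side 2 86 [0.1669 0.1682]
side 3 11 [0.1675 0.1683]
side 4 61 [0.1664 0.1682]
to 3 tool cm [ 0.78 13.02  0.  ] z 0.2081 F [-0.4 -0.4 -0.9] t 8.5667 w -0.00037588433439429426
```

View pics/s2.png

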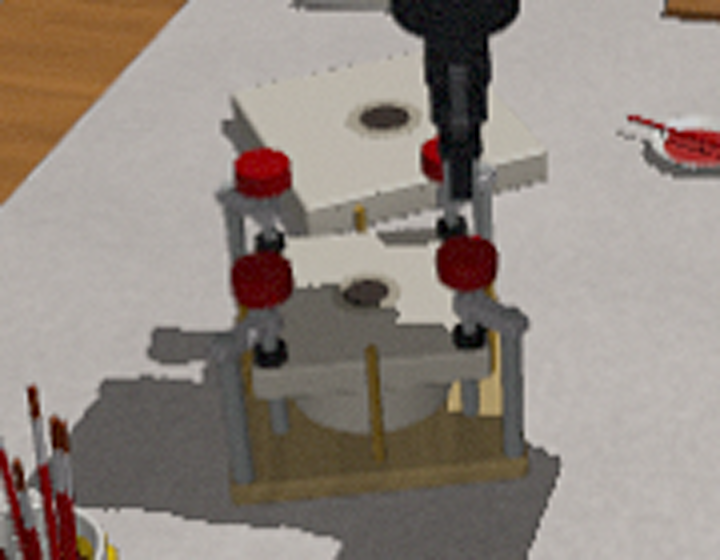

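Round one is done: all four clamps read about 168 mm and the slab is level. For round two I'll start again at clamp 3.

Call:
jog_arm(plan="0 0 0 0.2 3.3 0 255;0 0 0 0.2 3.25 0 255;0 0 0 0.2 3.25 0 255;0 0 0 0.2 3.2 0 255;0 0 0 0 0 1.0 255;0 0 0 0 0 1.0 255;0 0 0 0 0 1.0 255;0 0 0 0 0 0.6 255;0 0 0 0 0 0.2 255;0 0 0 0 0 0.2 255")

```text
time_s: 9.4
position: [0.5449, -0.0184, 0.1683]
tool_rot: [[0.958, 0.286, -0.002], [0.286, -0.958, -0.0], [-0.002, -0.0, -1.0]]
ft_force: [-6.2, -0.8, 11.2]
grip_width: -0.0003
gripper_force: 5.5
```

Call:
jog_arm(plan="0 0 0 0 0 0.3 255;0 0 0 0 0 0.3 255;0 0 0 0 0 0.3 255;0 0 0 0 0 0.3 255;0 0 0 0 0 0.3 255;0 0 0 0 0 0 255;0 0 0 0 0 0 255")

```text
time_s: 9.98
position: [0.545, -0.0184, 0.1549]
tool_rot: [[0.958, 0.286, -0.0], [0.286, -0.958, -0.001], [-0.0, 0.001, -1.0]]
ft_force: [-7.9, -1.6, 15.7]
grip_width: 0.0
gripper_force: 7.3
```

Call:
jog_arm(plan="0 0 0 0 0 -2.5 255;0 0 0 0 0 -3.0 255;0 0 0 2.4 -2.8 0 255;0 0 0 2.4 -2.8 0 255;0 0 0 2.5 -2.8 0 255;0 0 0 2.5 -2.8 0 255;0 0 0 2.5 -2.8 0 255;0 0 0 0 0 0 255;0 0 0 0 0 0 255")

```text
time_s: 10.73
position: [0.6234, 0.1527, 0.2076]
tool_rot: [[0.957, 0.289, -0.001], [0.289, -0.957, -0.0], [-0.001, -0.0, -1.0]]
ft_force: [0.6, -0.8, -0.3]
grip_width: -0.0
gripper_force: 0.0
```

```bash
python3 -c "
from h import *
heights('side');go(1)"
```

```text
side 1 74 [0.1673 0.1685]
side 2 39 [0.1668 0.1679]
side 3 63 [0.1534 0.1549]
side 4 75 [0.1675 0.1689]
to 1 tool cm [-0.16  0.1   0.  ] z 0.2079 F [-1.5 -0.2  0.3] t 10.7833 w 0.00021247169317253152
```

Call:
jog_arm(plan="0 0 0 -0.1 0.1 1.2 255;0 0 0 0 0 1.2 255;0 0 0 0 0 1.2 255;0 0 0 0 0 0.4 255;0 0 0 0 0 0.3 255;0 0 0 0 0 0.3 255;0 0 0 0 0 0.3 255;0 0 0 0 0 0.3 255;0 0 0 0 0 0.3 255;0 0 0 0 0 0 255")

```text
time_s: 11.62
position: [0.6221, 0.1483, 0.1551]
tool_rot: [[0.959, 0.284, 0.0], [0.284, -0.959, -0.001], [0.0, 0.001, -1.0]]
ft_force: [-4.4, -1.6, 7.7]
grip_width: 0.0004
gripper_force: 3.9
```

Call:
jog_arm(plan="0 0 0 0 0 0 255;0 0 0 0 0 0 255")

```text
time_s: 11.78
position: [0.6221, 0.1483, 0.1551]
tool_rot: [[0.959, 0.284, 0.0], [0.284, -0.959, -0.001], [-0.0, 0.001, -1.0]]
ft_force: [-5.0, -1.9, 7.2]
grip_width: -0.0003
gripper_force: 4.1
```

Call:
jog_arm(plan="0 0 0 0 0 -2.5 255;0 0 0 0 0 -3.0 255;0 0 0 0.25 3.2 0 255;0 0 0 0.25 3.2 0 255;0 0 0 0.2 3.2 0 255;0 0 0 0.2 3.2 0 255;0 0 0 0 0 0 255;0 0 0 0 0 0 255")

```text
time_s: 12.45
position: [0.6679, 0.0271, 0.2084]
tool_rot: [[0.959, 0.282, -0.0], [0.282, -0.959, 0.0], [-0.0, -0.0, -1.0]]
ft_force: [0.2, 0.5, 0.2]
grip_width: -0.0002
gripper_force: 0.0
```

```bash
python3 -c "
from h import *
heights('side');go(2)"
```

```text
side 1 96 [0.1535 0.155 ]
side 2 52 [0.1669 0.1686]
side 3 65 [0.1535 0.1549]
side 4 56 [0.1671 0.1683]
to 2 tool cm [-0.05 -0.06  0.  ] z 0.2086 F [ 0.7 -0.4  0.6] t 12.5 w 4.7185584256232854e-05
```

Call:
jog_arm(plan="0 0 0 0 0 1.2 255;0 0 0 0 0 1.2 255;0 0 0 0 0 1.2 255;0 0 0 0 0 0.4 255;0 0 0 0 0 0.3 255;0 0 0 0 0 0.3 255;0 0 0 0 0 0.3 255;0 0 0 0 0 0.3 255;0 0 0 0 0 0.3 255;0 0 0 0 0 0 255")

```text
time_s: 13.33
position: [0.6673, 0.0306, 0.155]
tool_rot: [[0.958, 0.287, 0.001], [0.287, -0.958, 0.0], [0.001, -0.0, -1.0]]
ft_force: [-4.8, 1.7, 6.7]
grip_width: -0.0001
gripper_force: 3.6
```

Call:
jog_arm(plan="0 0 0 0 0 0 255;0 0 0 0 0 -2.5 255;0 0 0 0 0 -3.0 255;0 0 0 -2.8 -2.4 0 255;0 0 0 -2.8 -2.4 0 255;0 0 0 -2.8 -2.4 0 255;0 0 0 -2.8 -2.4 0 255;0 0 0 -2.7 -2.4 0 255;0 0 0 0 0 0 255;0 0 0 0 0 0 255")

```text
time_s: 14.17
position: [0.4991, 0.1061, 0.2097]
tool_rot: [[0.958, 0.288, 0.002], [0.288, -0.958, -0.0], [0.002, 0.001, -1.0]]
ft_force: [0.5, 0.1, -0.1]
grip_width: -0.0001
gripper_force: 0.0
```

```bash
python3 -c "
from h import *
heights('side');go(4)"
```

```text
side 1 50 [0.1537 0.1548]
side 2 71 [0.1536 0.1548]
side 3 15 [0.1533 0.1551]
side 4 59 [0.1674 0.1687]
to 4 tool cm [-0.08  0.12 -0.  ] z 0.2094 F [1.2 0.6 0.1] t 14.2167 w 6.45559408353956e-05
```

Call:
jog_arm(plan="0 0 0 0 0.1 1.2 255;0 0 0 0 0 1.2 255;0 0 0 0 0 1.2 255;0 0 0 0 0 0.4 255;0 0 0 0 0 0.4 255;0 0 0 0 0 0.3 255;0 0 0 0 0 0.3 255;0 0 0 0 0 0.3 255;0 0 0 0 0 0.3 255;0 0 0 0 0 0 255")

```text
time_s: 15.05
position: [0.5016, 0.1036, 0.1549]
tool_rot: [[0.958, 0.286, 0.003], [0.286, -0.958, -0.001], [0.002, 0.001, -1.0]]
ft_force: [-9.3, -0.3, 21.4]
grip_width: -0.0
gripper_force: 10.7
```

Call:
jog_arm(plan="0 0 0 0 0 0 255;0 0 0 0 0 -2.5 255;0 0 0 0 0 -3.0 255;0 0 0 -1 0 -3.0 255;0 0 0 0 0 0 255;0 0 0 0 0 0 255;0 0 0 0 0 0 255")

```text
time_s: 15.63
position: [0.4913, 0.1009, 0.2369]
tool_rot: [[0.958, 0.285, -0.0], [0.285, -0.958, -0.0], [-0.0, -0.0, -1.0]]
ft_force: [-0.8, -0.5, -0.1]
grip_width: 0.0001
gripper_force: 0.0
```

```bash
python3 -c "
from h import *
heights('side','pics/s3.png');heights('top');go(4)
im=imaging.get_image('side')
T=np.array(im['world_from_camera'])
for uv in [(265,219),(285,220),(262,228),(290,228)]: print(world(im,uv).round(4))"
```

```text
side 1 56 [0.1537 0.1548]
side 2 76 [0.1534 0.1547]
side 3 51 [0.1539 0.1547]
side 4 54 [0.1536 0.1549]
top 1 0 
top 2 132 [0.1559 0.1584]
top 3 140 [0.1557 0.1579]
top 4 0 
to 4 tool cm [ 0.94 -0.03 -0.  ] z 0.2362 F [ 1.2  0.6 -0. ] t 15.7333 w -0.0002439112166155789
[0.6143 0.0318 0.0812]
[0.558  0.0224 0.0797]
[0.6085 0.0749 0.0814]
[0.5326 0.0598 0.0825]
```

View pics/s3.png

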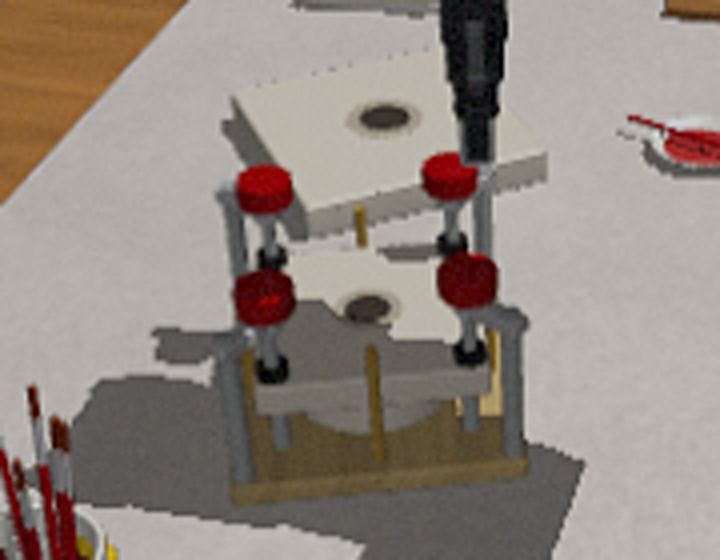

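All four clamps are home at about 155 mm. The slab's top is at about 81 mm, so it is seated and level, and the tool is clear.

```bash
python3 -c "
from h import *
print(job.close_job())"
```

```text
the job is handed in; nothing more can be done
None
```

The mould is closed and the job is handed in: all four clamps went crosswise to halfway (about 168 mm), then fully home (about 155 mm), leaving the plaster top seated and level; I saw no sign of the teacup or mug being touched, but didn't re-measure them, and the hand-in returned no verdict.

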